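# Point out the sample for the hotplate and send the request

## Task

Show the bench camera which sample is to be heated next: point at the widest, lowest of the three capped jars on the tray, holding the fingertips a few centimetres above the middle of its lid for two seconds, then point in the same way at the middle of the hotplate's round plate for two seconds. Then push the console's toggle lever fully over, away from the robot, to send the request, and draw clear. Do not touch or move the jars, the hotplate (it is hot) or the other things on the bench, lift nothing, and do not dip down over the two other jars.

Things in the scene. Friction and masses are not known exactly. Their poses are not given: they have to be found in the camera images.
- tray: Flat aluminium sample tray, 140 x 280 mm, 6 mm thick, fixed; three capped jars of grey plastic with white lids stand on it in a row along its y axis about 95 mm apart, in any order. Origin: centre of its underside; z up.
- wide_jar_lid (a point): Centre of the flat top of the lid of the wide jar: 76 mm in diameter, 60 mm high, the widest and lowest of the three. z axis up. The jar is loose.
- mid_jar_lid (a point): Centre of the top of the lid of the middle jar: 52 mm in diameter, 80 mm high. z up. Loose; leave alone.
- tall_jar_lid (a point): Centre of the top of the lid of the tall, thin jar: 38 mm in diameter, 105 mm high. z up. Loose; leave alone.
- wide_jar: The wide jar; origin at the centre of its underside.
- mid_jar: The middle jar; origin at the centre of its underside.
- tall_jar: The tall jar; origin at the centre of its underside.
- hotplate: Laboratory hotplate: grey box 250 x 220 mm, steel top, round dark plate 160 mm in diameter on it, the plate's face 100 mm above the bench. Fixed. Origin: centre of the underside of the box; its -x side carries two 16 mm radius knobs. Hot: not to be touched.
- plate_center (a point): Centre of the upper face of the hotplate's round plate; z up.
- console: Fixed grey console, 130 (x) x 80 (y) x 50 mm high. Origin: centre of its underside; x points away from the robot, give or take its yaw. On top a steel block, 70 x 50 x 25 mm high, centred 15 mm to -x of the origin, with a hub of 13 mm radius reaching 85 mm above the bench, carries the toggle lever, pivoting about the console's y axis at (-15, 0, 72) mm in its frame.
- toggle (a joint): Angle of the toggle lever, rad: 0 = leaning 0.5 rad from upright to the console's -x (towards the robot), 0.5 = upright, 1.0 = at its stop, leaning 0.5 rad to +x (away from the robot). It has friction only (about 1 N at the ball) and stays where it is left.
- toggle_tip (a point): Centre of the black ball, 26 mm in diameter, at the top of the toggle lever, 55 mm from the pivot on a steel rod 10 mm thick.
- beaker: Empty glass beaker, 68 mm in diameter, 85 mm high, loose, beyond the console. Origin: centre of its underside. Leave alone.
- reagent: Closed amber bottle, 60 mm in diameter, 130 mm high, loose. Origin: centre of its underside. Leave alone.
- spatula: Steel spatula, 180 mm long, lying loose. Origin at mid-length on its underside, x along it. Leave alone.
Things that resemble listed ones, but are neither listed nor needed, are in the scene too. What is shaped like the console but green is not meant.

How it is judged:
On the way, in this order (a step that is already met when the one before it is completed fails the run):
1. the tool point dwells 1.5 s just above the middle of the wide jar's lid (TCP within 25 mm sideways, 15 to 90 mm above) (horizontal distance between the grasp point and wide_jar_lid below 0.025 m and z of the grasp point in the frame of wide_jar_lid between 0.015 and 0.09 m), for 1.5 s.
2. then it dwells 1.5 s just above the middle of the hotplate's round plate (TCP within 35 mm sideways, 15 to 90 mm above) (horizontal distance between the grasp point and plate_center below 0.035 m and z of the grasp point in the frame of plate_center between 0.015 and 0.09 m), for 1.5 s.
3. then the toggle lever is pushed fully over, away from the robot (value of joint toggle above 0.88 rad), for 0.2 s.
At the end, for the whole second after the job is handed in: The toggle lever stands beyond 0.88 rad, within 0.12 rad of its far stop; jars, beaker, bottle and spatula are at rest within 8 mm of where they started, the jars upright within 0.1 rad (value of joint toggle above 0.88 rad and distance of each of wide_jar, mid_jar, tall_jar, beaker, reagent, spatula from where it was at the start of the episode below 0.008 m and angle between each of wide_jar, mid_jar, tall_jar's own z axis and vertical below 0.1 rad and linear speed of each of wide_jar, mid_jar, tall_jar, beaker, reagent, spatula below 0.01 m/s); the robot touches nothing.
It fails at once if the robot touches a jar (contact force between any of the arm, the fingers and wide_jar above 0.3 N or contact force between any of the arm, the fingers and mid_jar above 0.3 N or contact force between any of the arm, the fingers and tall_jar above 0.3 N).
It fails at once if the robot touches the hotplate (contact force between any of the arm, the fingers and hotplate above 0.3 N).
It fails at once if a jar or bystander is moved or lifted (distance of any of wide_jar, mid_jar, tall_jar, beaker, reagent, spatula from where it was at the start of the episode above 0.015 m).
It fails at once if the robot touches a bystander (contact force between any of the arm, the fingers and beaker above 0.5 N or contact force between any of the arm, the fingers and reagent above 0.5 N or contact force between any of the arm, the fingers and spatula above 0.5 N).
It fails at once if the tool point dips down over one of the two other jars (TCP within 25 mm of its axis, less than 50 mm above its lid) ((horizontal distance between the grasp point and mid_jar_lid below 0.025 m and z of the grasp point in the frame of mid_jar_lid below 0.05 m) or (horizontal distance between the grasp point and tall_jar_lid below 0.025 m and z of the grasp point in the frame of tall_jar_lid below 0.05 m)).
It also fails if it takes over 56 s, if anything falls off the work surface, if the arm or the gripper's body presses on something with over 40 N, if the wrist force passes 120 N, or if a joint passes its speed limit or range.

## Robot

A 6-joint arm with a two-finger parallel gripper is mounted at the origin on the work surface. World frame = base frame: x ahead of the robot, y to its left, z up, the work surface at z = 0. Lengths are in m, angles in rad, forces in N, time in s.
With the tool pointing down it reaches from about 0.3 to 0.75 m from the base axis. Payload 8.5 kg.
Tool frame: the origin (TCP) lies between the finger pads, 19 mm behind the fingertips; this is the grasp point; z points along the fingers, y is the line along which they close (so a half turn about z gives the same grasp; the last joint's range is limited). The gripper opens to 85 mm and grips with 20 to 120 N. Pads are 22 mm wide; open, the fingers measure 114 mm over their backs; the gripper's body (76 mm by 85 mm) begins 54 mm behind the grasp point. The pads swing forward as they close: fully open they stand 13 mm farther back than shut.
Start: joints at [0.915, 0.381, 1.297, -0, 1.464, -0.215], TCP at [0.235, 0.497, 0.25] pointing down, gripper open.
Joint ranges: [-3.11, 3.11], [-0.89, 2.33], [0.22, 2.48], [-1.42, 4.56], [0.17, 2.85], [-2.88, 2.88]. Speed limits (rad/s): [2.39, 2.39, 3.14, 3.14, 3.14, 3.14].

## Interface

Orientations are given as a rotation vector (axis times angle).
In Python, from cell import env gives the robot as it stands.
- The arm moves only by the tool play_rows, never from a script. Its argument "steps" is a list of rows, each a list of 7 numbers: the shift along the world's x, y, z normalised to -1 to 1, where 1 is 10 cm, then the turn, a rotation vector about the world's x, y, z normalised to -1 to 1, where 1 is 180 degrees, then the opening, from 0 (shut) to 1 (fully open). In form: [[tx, ty, tz, rx, ry, rz, jaw], ...]. A call has 1 to 10 rows; each row is the pose to reach, as a shift and turn from the pose commanded when the call began, turning the shorter way round; what a row does not reach only later rows make up. A row lasts 1/8 s, in which the tool goes at most 62.5 mm and 10.7 degrees, less where a joint would pass 70% of its speed; a pose out of reach is approached as far as the arm can. A call with a number of a shift or a turn outside -1 to 1 is refused whole. A call with a gripper value outside its range is refused whole. The fingers move at their own pace and stop on an object; "squeeze" is the grip in N (left out, the last holds). Time passes only in rows, so rows that repeat a pose let the fingers close. It gives the time, the measured TCP pose, the force, the opening and the grip force at its end, in the units of the state.
- env.get_state(): the state, without advancing time (a new reading comes with each control period).
- env.get_image(name): name is "scene" or "top" or "wrist"; returns a dict with "image" (400x640x3 uint8, blue, green, red), "range_z" (400x640 float32, m along the optical axis (not along the pixel's ray), 0 where there is no reading), "mtx" (3x3 intrinsics, pixels), "world_from_camera" (4x4, takes a point from camera to world coordinates); the wrist camera has in their place "tool_from_camera" (4x4, takes a point from camera to tool coordinates, whose origin is the TCP and whose axes are the flange's). Camera axes: x right, y down, z forward; pixel columns grow to the right and rows downward; lengths in m; the calibration is good to about 2 mm. A picture is of the moment at which its call begins: read the wrist's pose just before it.
- env.job_done(): hands the job in; it is judged then, once.
The state is a dict: "time_s": time; "joints": joint angles; "joint_velocities": joint speeds; "joint_efforts": joint torques, N m; "eef_pos": TCP position; "orientation": TCP orientation; "contact_force": force on the tool from outside, world axes, zero at the start; "wrist_torque": the same for the moment, N m; "width": opening from 0.0 (shut) to 1.0 (fully open); "finger_force": force on a finger pad.
Only numpy, scipy, OpenCV 4.12 (cv2) and the standard library are available. Lean on these libraries where they do the work, as an engineer would, in place of code of your own. Each camera call takes 0.05 s, during which the arm holds its last target. There are 200 camera calls.

## Working session

There is one attempt and no reset: what is moved stays moved. The work goes in short steps, Python scripts to look and compute and a tool call to move; the robot and the scene stay as the last step left them, time stands still between calls to the robot, and variables do not carry over. Pictures are saved under pics/ and viewed, at most 10 in all, crops included, and the job is handed in when it is done.

Besides the shell and the picture viewer there is one more tool, called after "Request:" as a command line: name --pt "numbers of a row" for each row, then --argument value for the rest. play_rows: Moves the arm, as the interface text tells. Its arguments: {"type":"object","properties":{"steps":{"type":"array","items":{"type":"array","items":{"type":"number","minimum":-1,"maximum":1}}},"squeeze":{"type":"number"}},"required":["steps"]}

```bash
mkdir -p pics; cat > h.py <<'E'
import numpy as np,cv2
from cell import env
def grab(n):
    d=env.get_image(n); np.savez(f'{n}.npz',**d); return d
def pts(d,T=None):
    K=d['mtx'];z=d['range_z'];v,u=np.mgrid[:z.shape[0],:z.shape[1]]
    P=np.stack([(u-K[0,2])/K[0,0]*z,(v-K[1,2])/K[1,1]*z,z,np.ones_like(z)],-1)
    T=d['world_from_camera'] if T is None else T
    W=(P@T.T)[...,:3]; W[z==0]=np.nan; return W
E
python3 - <<'E'
from h import *
for n in('top','scene'):
    d=grab(n); cv2.imwrite(f'pics/{n}.png',d['image']); print(d['world_from_camera'].round(3).tolist())
s=env.get_state();print(s['time_s'],s['eef_pos'],s['orientation'])
E
```

```text
[[0.03, -0.997, 0.066, 0.43], [-0.999, -0.031, -0.024, 0.01], [0.026, -0.065, -0.998, 1.519], [0.0, 0.0, 0.0, 1.0]]
[[0.441, 0.673, -0.594, 1.18], [0.898, -0.33, 0.292, -0.34], [0.001, -0.662, -0.75, 0.907], [0.0, 0.0, 0.0, 1.0]]
0.1 [0.23451374 0.49722158 0.24946358] [-6.86697285e-01 -3.06503828e+00  1.95085233e-03]
```

View pics/top.png

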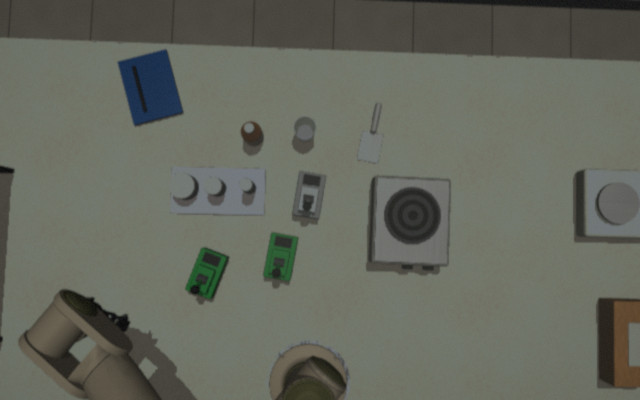

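View pics/scene.png

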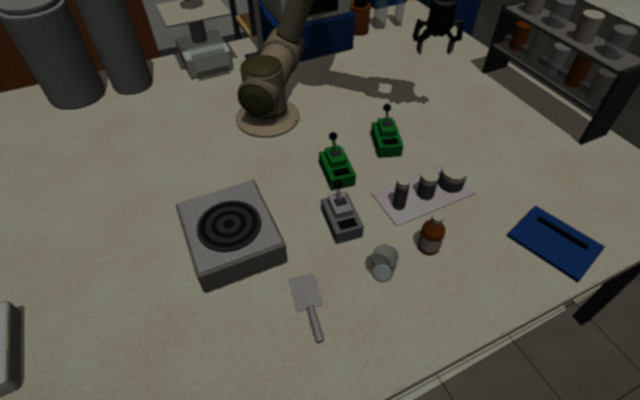

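The top view shows three jars on the tray, at px (184,187), (216,187) and (247,186). The leftmost looks widest and lowest. The hotplate's round plate is at (412,215); the box at (612,203) is outside the workspace and is not it. Three consoles are visible: grey at (309,196), and green at (281,257) and (207,273). The grey one is meant. I'll measure these and confirm them in a crop.

```bash
python3 - <<'E'
from h import *
d=dict(np.load('top.npz')); W=pts(d); im=d['image']
g=cv2.cvtColor(im,cv2.COLOR_BGR2GRAY)
def reg(name,x0,x1,y0,y1,zlo,zhi):
    w=W[y0:y1,x0:x1].reshape(-1,3); m=(w[:,2]>zlo)&(w[:,2]<zhi); p=w[m]
    if len(p)<3: print(name,'few',len(p));return
    c,r=cv2.minEnclosingCircle(p[:,:2].astype(np.float32))
    print(name,len(p),'med',np.median(p,0).round(3),'circ',np.round(c,4),round(r,4),'bb',p.min(0).round(3),p.max(0).round(3))
reg('wide',165,201,165,205,.05,.08)
reg('mid',201,232,165,205,.07,.1)
reg('tall',232,265,165,205,.09,.13)
reg('hot',365,455,170,270,.085,.12)
reg('console body',285,330,165,225,.04,.06)
reg('lever',285,330,165,225,.09,.14)
reg('block',285,330,165,225,.065,.082)
reg('beaker',290,320,112,145,.03,.12)
reg('bottle',235,270,115,150,.05,.16)
# plate: dark mask
m=((g<95)*255).astype(np.uint8)[180:250,375:450]
c=max(cv2.findContours(m,0,2)[0],key=cv2.contourArea); (u,v),r=cv2.minEnclosingCircle(c); u+=375;v+=180
print('plate px',u,v,r,W[int(v),int(u)])
# console edge orientation: body points
w=W[165:225,285:330].reshape(-1,3);p=w[(w[:,2]>.035)&(w[:,2]<.14)]
print('minrect',cv2.minAreaRect(p[:,:2].astype(np.float32)))
ds=dict(np.load('scene.npz'))
a=cv2.resize(im[155:225,160:335],None,fx=4,fy=4,interpolation=2)
b=cv2.resize(ds['image'][150:250,310:480],(700,412)); 
cv2.imwrite('pics/c1.png',np.vstack([a,b])[:600] if 0 else cv2.resize(np.vstack([a,b]),None,fx=.85,fy=.85))
E
```

```text
wide 544 med [0.561 0.374 0.065] circ [0.5616 0.3747] 0.0374 bb [0.526 0.338 0.051] [0.599 0.41  0.077]
mid 256 med [0.562 0.281 0.085] circ [0.5624 0.2811] 0.0255 bb [0.539 0.257 0.074] [0.587 0.306 0.094]
tall 145 med [0.565 0.185 0.11 ] circ [0.5661 0.1861] 0.019 bb [0.549 0.167 0.09 ] [0.582 0.205 0.119]
hot 6283 med [ 0.48  -0.28   0.093] circ [ 0.4801 -0.2818] 0.1607 bb [ 0.356 -0.393  0.085] [ 0.606 -0.171  0.112]
console body 793 med [0.569 0.007 0.05 ] circ [0.5488 0.0097] 0.0731 bb [ 0.481 -0.036  0.041] [0.617 0.057 0.059]
lever 74 med [0.511 0.014 0.131] circ [0.5141 0.0148] 0.0159 bb [0.5   0.002 0.09 ] [0.53  0.027 0.14 ]
block 299 med [0.543 0.009 0.075] circ [0.533  0.0099] 0.0408 bb [ 0.497 -0.016  0.066] [0.569 0.039 0.082]
beaker 244 med [0.753 0.028 0.071] circ [0.7385 0.0277] 0.0345 bb [ 0.704 -0.005  0.03 ] [0.772 0.061 0.093]
bottle 383 med [0.714 0.176 0.092] circ [0.7206 0.1807] 0.0301 bb [0.691 0.151 0.05 ] [0.748 0.208 0.136]
plate px 412.0 215.5 29.12483024597168 [ 0.49614084 -0.28089686  0.10409732]
minrect ((0.5485819578170776, 0.009218618273735046), (0.07961555570363998, 0.13058501482009888), 82.48491668701172)
```

View pics/c1.png

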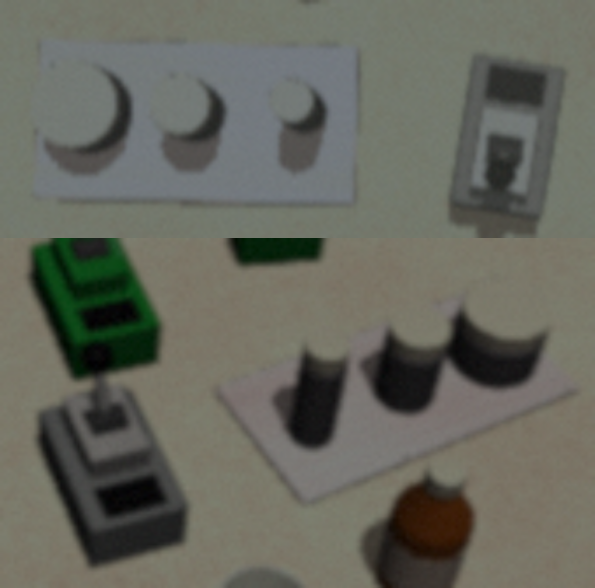

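The crop confirms it: the leftmost jar is widest (r 37 mm) and lowest (66 mm above the bench), and the grey console is the one next to the tray.
- **Wide lid:** (0.562, 0.3745, 0.066)
- **Plate:** (0.495, -0.281, 0.10)
- **Console pivot:** (0.534, 0.011), yaw -7.5°

I'll close the jaws and travel high.

Request:
play_rows --pt "0.4 -0.15 0 0 0 0.05 0" --pt "0.8 -0.3 0 0 0 0.1 0" --pt "1 -0.4 0 0 0 0.1 0"

```text
time_s: 0.48
eef_pos: [0.3363, 0.4566, 0.2495]
orientation: [-0.198, -3.135, 0.001]
contact_force: [-0.2, 0.4, -0.1]
width: 0.374
finger_force: 0.0
```

Request:
play_rows --pt "0.5 -0.2 0 0 0 0 0" --pt "1 -0.4 0 0 0 0 0"

```text
time_s: 0.72
eef_pos: [0.4358, 0.4167, 0.2498]
orientation: [-0.198, -3.135, 0.0]
contact_force: [0.5, -0.6, 1.3]
width: -0.002
finger_force: 0.0
```

Request:
play_rows --pt "0.5 -0.2 0 0 0 0 0" --pt "1 -0.4 0 0 0 0 0" --pt "1 -0.4 0 0 0 0 0"

```text
time_s: 1.1
eef_pos: [0.5375, 0.3753, 0.2484]
orientation: [-0.205, -3.134, 0.002]
contact_force: [-0.5, 0.5, -0.5]
width: -0.001
finger_force: 0.0
```

Request:
play_rows --pt "0.27 -0.025 0 0 0 0 0" --pt "0.27 -0.025 0 0 0 0 0" --pt "0.27 -0.025 0 0 0 0 0"

```text
time_s: 1.48
eef_pos: [0.5606, 0.3754, 0.2499]
orientation: [-0.197, -3.135, 0.0]
contact_force: [-0.3, -0.3, 0.7]
width: 0.001
finger_force: 0.0
```

Request:
play_rows --pt "0 0 -0.35 0 0 0 0" --pt "0 0 -0.7 0 0 0 0" --pt "0 0 -1 0 0 0 0"

```text
time_s: 1.85
eef_pos: [0.5602, 0.3754, 0.1491]
orientation: [-0.197, -3.135, 0.0]
contact_force: [0.4, -0.3, 0.3]
width: 0.003
finger_force: 0.0
```

Request:
play_rows --pt "0 0 -0.2 0 0 0 0" --pt "0 0 -0.2 0 0 0 0" --pt "0 0 -0.2 0 0 0 0" --pt "0 0 -0.2 0 0 0 0" --pt "0 0 -0.2 0 0 0 0" --pt "0 0 -0.2 0 0 0 0" --pt "0 0 -0.2 0 0 0 0" --pt "0 0 -0.2 0 0 0 0" --pt "0 0 -0.2 0 0 0 0" --pt "0 0 -0.2 0 0 0 0"

```text
time_s: 3.1
eef_pos: [0.5616, 0.3749, 0.13]
orientation: [-0.199, -3.135, 0.0]
contact_force: [0.1, -0.4, -0.3]
width: -0.0
finger_force: 0.0
```

Request:
play_rows --pt "0 0 0 0 0 0 0" --pt "0 0 0 0 0 0 0" --pt "0 0 0 0 0 0 0" --pt "0 0 0 0 0 0 0" --pt "0 0 0 0 0 0 0" --pt "0 0 0 0 0 0 0" --pt "0 0 0 0 0 0 0" --pt "0 0 0 0 0 0 0"

```text
time_s: 4.1
eef_pos: [0.5617, 0.3749, 0.13]
orientation: [-0.199, -3.135, -0.0]
contact_force: [-0.2, 0.0, -0.0]
width: 0.002
finger_force: 0.0
```

```bash
python3 - <<'E'
from h import *
d=grab('top');W=pts(d);cv2.imwrite('pics/t2.png',cv2.resize(np.hstack([d['image'][100:260,130:330],grab('scene')['image'][100:260,330:530]]),None,fx=2,fy=2))
E
```

```text
(no output)
```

View pics/t2.png

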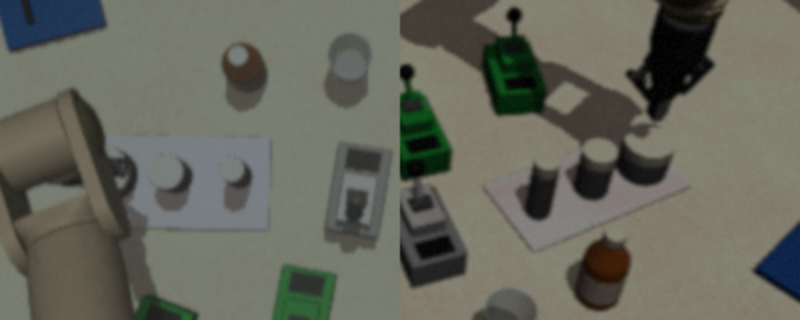

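The fingertips stand over the middle of the wide jar's lid (right panel, about (655,115) to (650,145)), with clearance, and nothing has moved. The dwell was 2 s, so I'll raise and cross to the hotplate.

Request:
play_rows --pt "0 0 0.4 0 0 0 0" --pt "0 0 0.8 0 0 0 0" --pt "0 0 1 0 0 0 0" --pt "0 0 1 0 0 0 0"

```text
time_s: 4.7
eef_pos: [0.562, 0.3751, 0.2315]
orientation: [0.199, 3.132, 0.002]
contact_force: [-0.0, -0.0, -0.5]
width: 0.0
finger_force: 0.0
```

Request:
play_rows --pt "-0.05 -0.5 0.2 0 0 0 0" --pt "-0.1 -1 0.3 0 0 0 0"

```text
time_s: 4.95
eef_pos: [0.5512, 0.2739, 0.2591]
orientation: [-0.197, -3.134, 0.001]
contact_force: [0.3, -1.5, 0.5]
width: -0.001
finger_force: 0.0
```

Request:
play_rows --pt "-0.05 -0.5 0 0 0 0 0" --pt "-0.1 -1 0 0 0 0 0"

```text
time_s: 5.2
eef_pos: [0.5409, 0.1733, 0.2586]
orientation: [-0.198, -3.133, 0.001]
contact_force: [0.5, 0.2, 0.7]
width: -0.0
finger_force: 0.0
```

Request:
play_rows --pt "-0.05 -0.5 0 0 0 0 0" --pt "-0.1 -1 0 0 0 0 0"

```text
time_s: 5.45
eef_pos: [0.5309, 0.0734, 0.2586]
orientation: [-0.199, -3.133, -0.0]
contact_force: [0.8, -0.2, -0.4]
width: -0.001
finger_force: 0.0
```

Request:
play_rows --pt "-0.05 -0.5 0 0 0 0 0" --pt "-0.1 -1 0 0 0 0 0"

```text
time_s: 5.7
eef_pos: [0.5209, -0.0266, 0.2587]
orientation: [-0.199, -3.133, -0.001]
contact_force: [0.4, 0.5, 0.6]
width: 0.004
finger_force: 0.0
```

Request:
play_rows --pt "-0.05 -0.5 0 0 0 0 0" --pt "-0.1 -1 0 0 0 0 0"

```text
time_s: 5.95
eef_pos: [0.5109, -0.1265, 0.2587]
orientation: [-0.199, -3.133, -0.001]
contact_force: [1.2, 0.3, 0.6]
width: 0.0
finger_force: 0.0
```

Request:
play_rows --pt "-0.05 -0.5 0 0 0 0 0" --pt "-0.1 -1 0 0 0 0 0"

```text
time_s: 6.2
eef_pos: [0.5009, -0.2265, 0.2586]
orientation: [-0.199, -3.133, -0.002]
contact_force: [0.5, 0.1, 0.0]
width: 0.003
finger_force: 0.0
```

Request:
play_rows --pt "-0.07 -0.56 0 0 0 0 0" --pt "-0.07 -0.56 0 0 0 0 0" --pt "-0.07 -0.56 0 0 0 0 0" --pt "-0.07 -0.56 0 0 0 0 0"

```text
time_s: 6.7
eef_pos: [0.4948, -0.2798, 0.2598]
orientation: [-0.196, -3.135, -0.001]
contact_force: [1.0, -0.0, 0.2]
width: 0.002
finger_force: 0.0
```

Next: descend 10 cm to z 0.16, which puts the TCP 60 mm above the plate and the tips about 41 mm above it.

Request:
play_rows --pt "0 0 -0.35 0 0 0 0" --pt "0 0 -0.7 0 0 0 0" --pt "0 0 -0.9 0 0 0 0" --pt "0 0 -1 0 0 0 0" --pt "0 0 -1 0 0 0 0" --pt "0 0 -1 0 0 0 0" --pt "0 0 -1 0 0 0 0" --pt "0 0 -1 0 0 0 0" --pt "0 0 -1 0 0 0 0" --pt "0 0 -1 0 0 0 0"

```text
time_s: 7.95
eef_pos: [0.4946, -0.2811, 0.1601]
orientation: [0.199, 3.135, -0.0]
contact_force: [0.9, -0.2, 0.5]
width: 0.001
finger_force: 0.0
```

Request:
play_rows --pt "0 0 0 0 0 0 0" --pt "0 0 0 0 0 0 0" --pt "0 0 0 0 0 0 0" --pt "0 0 0 0 0 0 0" --pt "0 0 0 0 0 0 0" --pt "0 0 0 0 0 0 0" --pt "0 0 0 0 0 0 0" --pt "0 0 0 0 0 0 0" --pt "0 0 0 0 0 0 0" --pt "0 0 0 0 0 0 0"

```text
time_s: 9.2
eef_pos: [0.4947, -0.2811, 0.16]
orientation: [-0.199, -3.135, -0.0]
contact_force: [-0.6, 0.5, -1.0]
width: 0.0
finger_force: 0.0
```

```bash
python3 - <<'E'
from h import *
a=grab('scene')['image'];d=grab('top')
cv2.imwrite('pics/t3.png',cv2.resize(np.hstack([d['image'][130:290,300:500],a[140:300,160:360]]),None,fx=2,fy=2))
W=pts(d);w=W[165:225,285:330].reshape(-1,3)
p=w[(w[:,2]>.1)&(w[:,2]<.14)];print(len(p),np.median(p,0),p.min(0),p.max(0))
# nearest green console extent
g=cv2.inRange(d['image'],(0,60,0),(60,255,60))
m=(g>0)&(np.arange(640)[None]>255)&(np.arange(640)[None]<305);print(np.nanmin(W[m],0),np.nanmax(W[m],0))
E
```

```text
71 [0.51035928 0.01369468 0.12954724] [0.49959066 0.00236528 0.10343495] [0.52633269 0.02727706 0.13814865]
[ 0.01840653  0.00665532 -0.00378438] [0.60526134 0.13091168 0.64834431]
```

View pics/t3.png

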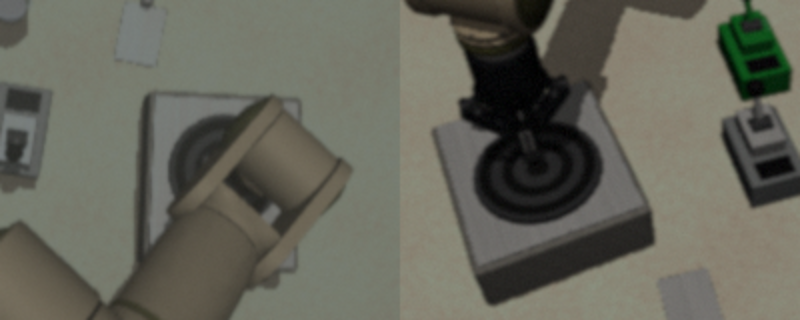

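The fingertips point at the rings' centre (right panel, about (535,155)), and the dwell is complete. Next is the lever: rise, then go to a start point 78 mm on the robot side of the pivot, at (0.457, 0.021).

Request:
play_rows --pt "0 0 0.4 0 0 0 0" --pt "0 0 0.8 0 0 0 0" --pt "0 0 1 0 0 0 0" --pt "0 0 1 0 0 0 0"

```text
time_s: 9.8
eef_pos: [0.4949, -0.2813, 0.2612]
orientation: [0.199, 3.133, -0.003]
contact_force: [-0.8, -0.4, 0.4]
width: 0.0
finger_force: 0.0
```

Request:
play_rows --pt "-0.06 0.5 0 0 0 0 0" --pt "-0.13 1 0 0 0 0 0"

```text
time_s: 10.05
eef_pos: [0.481, -0.1799, 0.2583]
orientation: [-0.201, -3.133, -0.002]
contact_force: [0.4, 0.9, 0.1]
width: -0.0
finger_force: 0.0
```

Request:
play_rows --pt "-0.06 0.5 0 0 0 0 0" --pt "-0.13 1 0 0 0 0 0"

```text
time_s: 10.3
eef_pos: [0.4679, -0.0795, 0.2587]
orientation: [-0.199, -3.133, -0.001]
contact_force: [0.4, 0.4, -0.2]
width: -0.002
finger_force: 0.0
```

Request:
play_rows --pt "-0.06 0.5 0 0 0 0 0" --pt "-0.12 1 0 0 0 0 0" --pt "-0.12 1.0 0 0 0 0 0" --pt "-0.12 1.0 0 0 0 0 0"

```text
time_s: 10.8
eef_pos: [0.4566, 0.0186, 0.2592]
orientation: [-0.198, -3.134, 0.0]
contact_force: [0.4, -0.3, 0.4]
width: -0.003
finger_force: 0.0
```

Request:
play_rows --pt "0 0.02 -0.4 0 0 0 0" --pt "0 0.02 -0.8 0 0 0 0" --pt "0 0.02 -1 0 0 0 0" --pt "0 0.02 -1 0 0 0 0"

```text
time_s: 11.3
eef_pos: [0.4562, 0.0199, 0.1587]
orientation: [-0.202, -3.132, -0.001]
contact_force: [0.3, -0.9, 0.0]
width: -0.001
finger_force: 0.0
```

Request:
play_rows --pt "0 0 -0.2 0 0 0 0" --pt "0 0 -0.4 0 0 0 0" --pt "0 0 -0.42 0 0 0 0" --pt "0 0 -0.42 0 0 0 0"

```text
time_s: 11.8
eef_pos: [0.4572, 0.0205, 0.1189]
orientation: [0.2, 3.134, -0.0]
contact_force: [0.6, -0.0, -0.9]
width: -0.003
finger_force: 0.0
```

Request:
play_rows --pt "0.15 -0.02 0 0 0 0 0" --pt "0.25 -0.03 0 0 0 0 0" --pt "0.33 -0.04 0 0 0 0 0" --pt "0.41 -0.05 0 0 0 0 0" --pt "0.49 -0.06 0 0 0 0 0" --pt "0.57 -0.07 0 0 0 0 0" --pt "0.65 -0.08 0 0 0 0 0" --pt "0.72 -0.09 0 0 0 0 0" --pt "0.76 -0.1 0 0 0 0 0" --pt "0.76 -0.1 0 0 0 0 0"

```text
time_s: 13.05
eef_pos: [0.5326, 0.0109, 0.1178]
orientation: [-0.199, -3.135, -0.0]
contact_force: [-2.0, 1.1, 0.1]
width: -0.004
finger_force: 0.5
```

```bash
python3 - <<'E'
from h import *
a=grab('scene')['image'];d=grab('wrist')['image']
cv2.imwrite('pics/t4.png',np.hstack([cv2.resize(a[130:260,280:410],(400,400)),cv2.resize(d,(400,400))]))
E
```

```text
(no output)
```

View pics/t4.png

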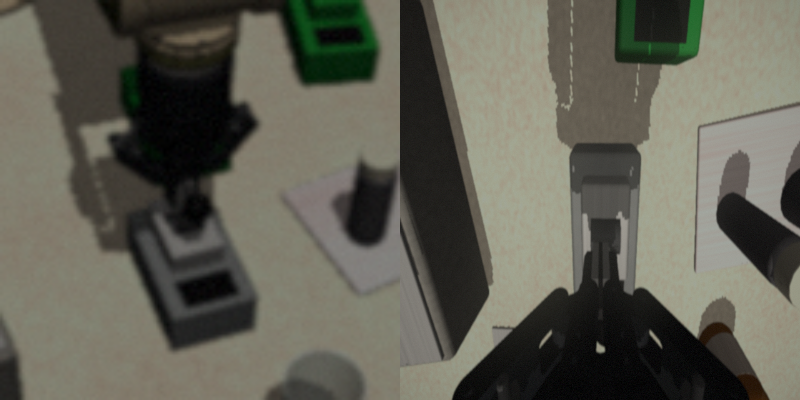

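The ball (left panel, about (197,205)) sits just ahead of the closed fingers and has gone past the block's middle. The force is about 2 N, so it is not at the stop yet. I'll continue in small steps until the force rises.

Request:
play_rows --pt "0.02 0 0 0 0 0 0" --pt "0.03 0 0 0 0 0 0" --pt "0.03 0 0 0 0 0 0"

```text
time_s: 13.52
eef_pos: [0.5337, 0.011, 0.1177]
orientation: [-0.198, -3.13, 0.0]
contact_force: [-9.3, -0.2, 3.9]
width: 0.001
finger_force: 5.1
```

Request:
play_rows --pt "0.02 0 0 0 0 0 0" --pt "0.02 0 0 0 0 0 0" --pt "0.02 0 0 0 0 0 0"

```text
time_s: 13.9
eef_pos: [0.5341, 0.011, 0.1175]
orientation: [-0.197, -3.126, 0.001]
contact_force: [-16.6, -2.0, 6.6]
width: 0.002
finger_force: 8.8
```

The force rises while the position stalls, so the lever is at its stop. I'll draw back and up.

Request:
play_rows --pt "-0.15 0.02 0 0 0 0 0" --pt "-0.4 0.05 0 0 0 0 0" --pt "-0.8 0.1 0 0 0 0 0" --pt "-0.8 0.1 0.4 0 0 0 0" --pt "-0.8 0.1 0.8 0 0 0 0" --pt "-0.8 0.1 1 0 0 0 0" --pt "-0.8 0.1 1 0 0 0 0"

```text
time_s: 14.78
eef_pos: [0.4584, 0.0208, 0.2193]
orientation: [0.198, 3.131, -0.001]
contact_force: [-0.0, 0.3, -0.6]
width: 0.002
finger_force: 0.0
```

Request:
play_rows --pt "-0.3 -0.4 0.3 0 0 0 0" --pt "-0.6 -0.8 0.5 0 0 0 0" --pt "-0.8 -1 0.5 0 0 0 0" --pt "-0.8 -1 0.5 0 0 0 0" --pt "-0.8 -1 0.5 0 0 0 0" --pt "-0.8 -1 0.5 0 0 0 0"

```text
time_s: 15.52
eef_pos: [0.3781, -0.0786, 0.2676]
orientation: [-0.197, -3.135, -0.001]
contact_force: [-0.3, -0.5, 0.8]
width: -0.0
finger_force: 0.0
```

```bash
python3 - <<'E'
from h import *
d=grab('top');W=pts(d);w=W[165:225,285:330].reshape(-1,3)
p=w[(w[:,2]>.1)&(w[:,2]<.145)];print(len(p),np.median(p,0))
p=p[p[:,2]>.12];c=p.mean(0);a=(np.array([.534,.0112])-c[:2])@[.991,-.131];print(c,'angle',.5+np.arctan2(-a,c[2]-.008-.072))
cv2.imwrite('pics/t5.png',np.hstack([cv2.resize(grab('scene')['image'][130:260,280:410],(400,400)),cv2.resize(d['image'][150:230,270:350],(400,400))]))
E
```

```text
75 [0.55771963 0.0090579  0.12842376]
[0.5588801  0.00804051 0.12921598] angle 0.9711305305322089
```

View pics/t5.png

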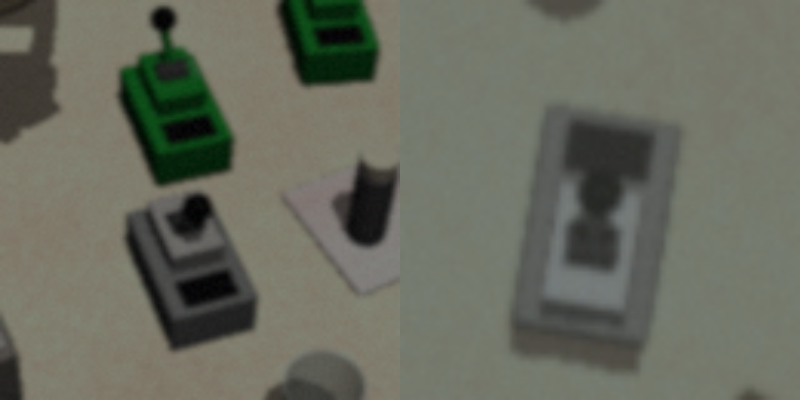

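The grey console's lever leans away from the robot (ball at right-panel (600,193)), at about 0.97 rad, and the arm is clear. I'll hand the job in.

```bash
python3 -c "
from cell import env
print(env.job_done())"
```

```text
the job is handed in; nothing more can be done
None
```

I pointed at the wide jar and then at the hotplate's plate for about 2 s each, pushed the grey console's lever to its far stop (about 0.97 rad in the last picture), drew clear, and handed the job in; the hand-in returned no verdict.

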